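Put the stapling and stamping tools back in their bench trays

TASK

Set the packing bench up for the next shift: in the larger wooden tray, lay the stapler flat in the long front bay, put the grey box of staples flat in the bay behind it on the left, and stand the glue stick upright in the bay behind it on the right. Lay the blue ink pad flat in the smaller tray and stand the wooden hand stamp upright on the middle of the pad. Leave the roll of tape and the pen where they are.

Things in the scene. Friction and masses are not known exactly. Their poses are not given: they have to be found in the camera images.
- stapling_tray: Larger light-wood tray, fixed. Outside 152 (x) by 174 (y) by 22 mm high; walls 8 mm, bay floors at z = 6 mm. Origin: centre of underside; x points away from the robot, y left (within 15 deg). Bays, clear x by y mm, centre in its axes: long front 50x158 at (-43, 0); back left 78x60 at (29, 49); back right 78x60 at (29, -49); between these an empty pen slot 22 wide.
- stamping_tray: Smaller light-wood tray, fixed. Outside 98 (x) by 130 (y) by 12 mm high; walls 8 mm; one bay, clear 82 (x) by 114 mm (y), centred, its cork floor at z = 6 mm. Origin: centre of underside; x points away from the robot, y left (within 15 deg).
- desk_stapler: Desk stapler, red arm on black base, loose, 0.28 kg. 145 mm long (x, nose at -x), base 36 mm wide (y), 8 mm high; the arm, shut and rigid, is 24 mm wide from 34 to 53 mm up: grip it there at mid-length. Origin: centre of underside, z up. Starts on the bench, length roughly left to right. Either end may lie left in the tray.
- stamp_pad: Closed blue tin ink pad, flat box, loose, 0.12 kg, 100 (x) by 68 (y) by 19 mm high, flat top. Origin: centre of underside, z up. Starts on the bench, length roughly left to right; lies in the small tray the same way. Grip across the 68 mm with the fingertips.
- staples: Small grey closed carton of staples, loose, 0.12 kg, 39 mm (x) by 63 mm (y) by 34 mm high. Origin: centre of its underside, z axis up. Fits its bay only with its long side (y) running front to back. Can be gripped across the 39 mm width.
- glue: Glue stick standing upright, a cylinder 26 mm in diameter and 92 mm tall, white with red ends, loose, 0.035 kg. Origin: centre of its foot, z axis up along it. Can be gripped round the barrel from above.
- stamp: Hand stamp of brown wood, loose, 0.11 kg, standing on its block of 28 mm (x) by 55 mm (y) by 21 mm high; above it a dark turned handle up to 24 mm in diameter, its top 82 mm up. Origin: centre of the underside of the block, z axis up along the handle. Can be gripped by the handle.
- masking_tape: Bystander: roll of beige tape lying flat, 94 mm in diameter, 25 mm high, loose. Origin: centre of its underside. To be left where it is.
- ball_pen: Bystander: green pen lying on the bench, pointing roughly away from the robot, 145 mm long (y axis), 12 mm wide, 9 mm high, loose. Origin: centre of its underside. To be left where it is.

How it is judged:
By the outcome, as a careful person would: the job done as asked, in the order asked, and still so for the second after the job is handed in, with the robot touching nothing.
It also fails if it takes over 122 s, if anything falls off the work surface, if the arm or the gripper's body presses on something with over 40 N, if the wrist force passes 120 N, or if a joint passes its speed limit or range.

ROBOT

A 6-joint arm with a two-finger parallel gripper is mounted at the origin on a cart in front of the work surface, level with it; the furniture and walls round the work are solid. World frame = base frame: x ahead of the robot, y to its left, z up, the work surface at z = 0. Lengths are in m, angles in rad, forces in N, time in s.
With the tool pointing down it reaches from about 0.3 to 0.775 m from the base axis. Payload 14.6 kg.
Tool frame: the origin (TCP) lies at the very end of the fingers, on their centre line; the grasp point (between the pads) lies 19 mm behind it; x points along the fingers, y is the direction in which the jaws open and shut, and the axes are right-handed (so a half turn about x gives the same grasp; the last joint's range is limited). The gripper opens to 85 mm and grips with 20 to 120 N. Pads are 22 mm wide; open, the fingers measure 114 mm over their backs; the gripper's body (76 mm by 85 mm) begins 54 mm behind the grasp point. The pads swing forward as they close: fully open they stand 13 mm farther back than shut.
Start: joints at [1.248, 0.3, 1.521, -0, 1.321, -0.067], TCP at [0.139, 0.532, 0.197] pointing down, gripper open.
Joint ranges: [-3.03, 3.03], [-0.79, 2.21], [0.23, 2.52], [-1.04, 4.18], [0, 3.07], [-2.55, 2.55]. Speed limits (rad/s): [2.22, 2.22, 2.57, 3.14, 3.14, 3.14].

INTERFACE

Orientations are given as a unit quaternion [w, x, y, z].
In Python, from bench import robot, grip, kin, cams gives the robot as it stands. Calls block until the motion is done:
- robot.reach(position, orientation): joint-space move of the TCP to a pose.
- robot.line_to(position, orientation=None, vel=0.15): straight line of the TCP; orientation=None keeps the orientation; vel is the mean speed in m/s.
- robot.set_joints(angles): joint-space move.
- grip(opening, newtons=None): finger opening in m; newtons is the grip in N (None keeps the last); returns when the fingers have stopped.
- robot.sleep(seconds).
- kin.solve_ik(position, orientation): joint angles nearest the present ones, or None.
- cams.read_camera(name): name is "scene" or "top"; returns (picture, depth): 384x512x3 uint8, red, green, blue; 384x512 float32, m along the optical axis (not along the pixel's ray), 0 where there is no reading.
- cams.get_calibration(name): a dict with "vfov" (degrees; the focal length in pixels is half the picture's height over the tangent of half this angle, whatever the lens; pixels are square), "cx", "cy" (the principal point, pixels), "R" (3x3) and "t" (3): a world point X has camera coordinates R X + t. Camera axes: x right, y down, z forward; pixel columns grow to the right and rows downward; lengths in m; the calibration is good to about 2 mm. A picture is of the moment at which its call begins. get_calibration takes no time and is no camera call.
A pose or a line that the arm cannot do raises robot.PlanningError and nothing moves.
- robot.hand_in(): hands the job in, once; it reports no verdict.
Readings, each from a call of its own:
- robot.read_t(): time.
- robot.read_joints(): joint angles.
- robot.read_joint_vel(): joint speeds.
- robot.read_joint_efforts(): joint torques, N m.
- robot.read_tool_pos(): TCP position.
- robot.read_ee_rot(): TCP orientation.
- robot.read_contact_force(): force on the tool from outside, world axes, zero at the start.
- robot.read_ft_torque(): the same for the moment, N m.
- robot.read_width(): finger opening in m.
Only numpy, scipy, OpenCV 4.12 (cv2) and the standard library are available. Lean on these libraries where they do the work, as an engineer would, in place of code of your own. Each camera call takes 0.05 s, during which the arm holds its last target.

## Working session

There is one attempt and no reset: what is moved stays moved. The work goes in short steps, each a Python script; the robot and the scene stay as the last script left them, time stands still between calls to the robot, and variables do not carry over. Pictures are saved under pics/ and viewed, and the job is handed in when it is done.

```bash
ls; mkdir -p pics
python3 - <<'E'
from bench import robot,grip,kin,cams
import cv2,numpy as np
for n in ("scene","top"):
    p,d=cams.read_camera(n); c=cams.get_calibration(n)
    print(n,c); np.savez(f"{n}0.npz",p=p,d=d)
    cv2.imwrite(f"pics/{n}0.png",p[:,:,::-1])
print(robot.read_t(),robot.read_ee_rot())
E
```

```text
pics
scene {'vfov': 53.90030841394865, 'cx': 251.4647255744744, 'cy': 186.02924491402567, 'R': array([[ 0.86515332, -0.50117032, -0.01838575],
       [-0.21470376, -0.3370063 , -0.91669463],
       [ 0.45322403,  0.79702889, -0.39916528]]), 't': array([-0.4205116 ,  0.13761546,  0.82761148])}
top {'vfov': 50.004518736800506, 'cx': 257.87170532594814, 'cy': 186.1665021293706, 'R': array([[-2.96043703e-02, -9.99548153e-01, -5.20301317e-03],
       [-9.86226500e-01,  3.00564476e-02, -1.62646549e-01],
       [ 1.62729442e-01,  3.16300809e-04, -9.86670679e-01]]), 't': array([0.00354885, 0.51779316, 1.29218765])}
0.1 [ 0.70127306  0.0898315   0.70139009 -0.09054467]
```

View pics/top0.png

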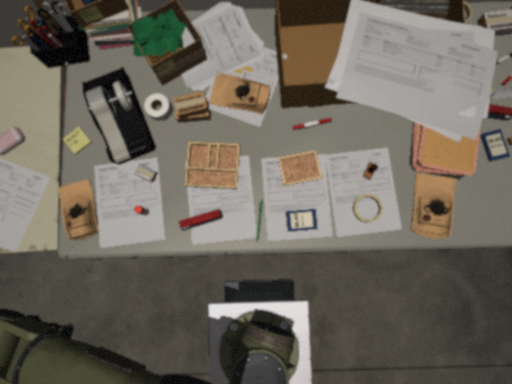

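View pics/scene0.png

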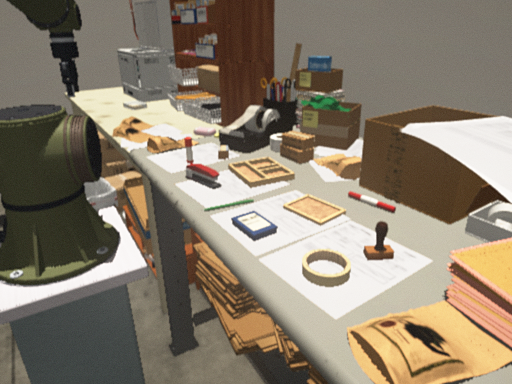

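```bash
cat > h.py <<'E'
import numpy as np,cv2
from bench import robot,grip,kin,cams
def cal(n):
    c=cams.get_calibration(n); f=192/np.tan(np.radians(c["vfov"]/2)); return c,f
def unproj(n,u,v,z=None,d=None):
    c,f=cal(n); u=np.asarray(u,float);v=np.asarray(v,float)
    r=np.stack([(u-c["cx"])/f,(v-c["cy"])/f,np.ones_like(u)],-1)
    o=-c["R"].T@c["t"]; w=r@c["R"]
    s=d if d is not None else (z-o[2])/w[...,2]
    return o+w*np.asarray(s)[...,None]
def proj(n,X):
    c,f=cal(n); q=np.asarray(X)@c["R"].T+c["t"]
    return np.stack([f*q[...,0]/q[...,2]+c["cx"],f*q[...,1]/q[...,2]+c["cy"]],-1)
def cloud(n,d):
    v,u=np.mgrid[:384,:512]; return unproj(n,u,v,d=d)
E
python3 - <<'E'
from h import *
p=np.load("top0.npz")["p"]; d=np.load("top0.npz")["d"]
C=cloud("top",d)
for (a,b,c,e,nm) in [(110,140,260,245,"a"),(250,140,400,245,"b")]:
    cr=cv2.resize(p[b:e,a:c],None,fx=5.3,fy=5.3,interpolation=cv2.INTER_CUBIC)
    cv2.imwrite(f"pics/top0{nm}.png",cr[:,:,::-1])
    z=np.clip(C[b:e,a:c,2]*1000,0,100)/100*255
    cv2.imwrite(f"pics/top0{nm}z.png",cv2.resize(z.astype(np.uint8),None,fx=5.3,fy=5.3,interpolation=cv2.INTER_NEAREST))
for u,v in [(180,200),(240,200),(300,200),(340,180),(220,170),(300,170)]: print(u,v,C[v,u])
E
```

```text
180 200 [ 0.48598261  0.24880076 -0.00074125]
240 200 [0.47972947 0.04881535 0.00074512]
300 200 [ 4.73738397e-01 -1.50619411e-01  3.52280688e-04]
340 180 [ 0.53762836 -0.28816519 -0.00241189]
220 170 [0.57953788 0.1120564  0.02011525]
300 170 [ 0.57491617 -0.1550749   0.00271712]
```

View pics/top0a.png

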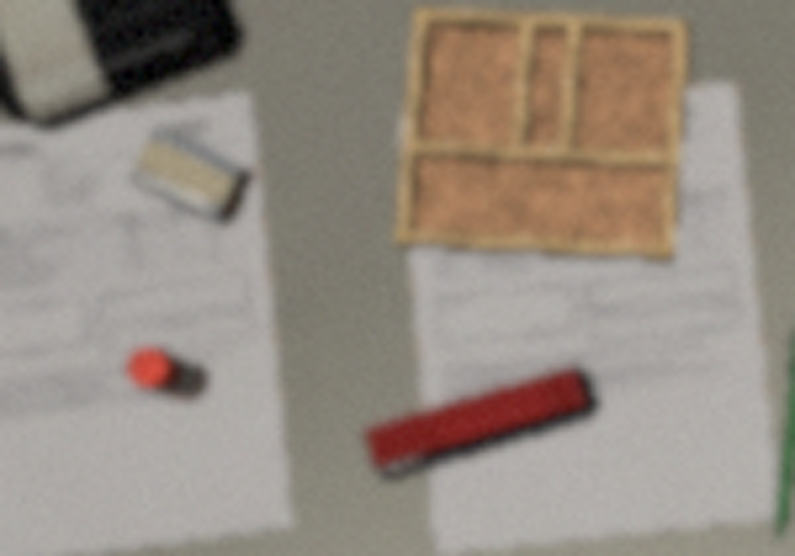

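View pics/top0b.png

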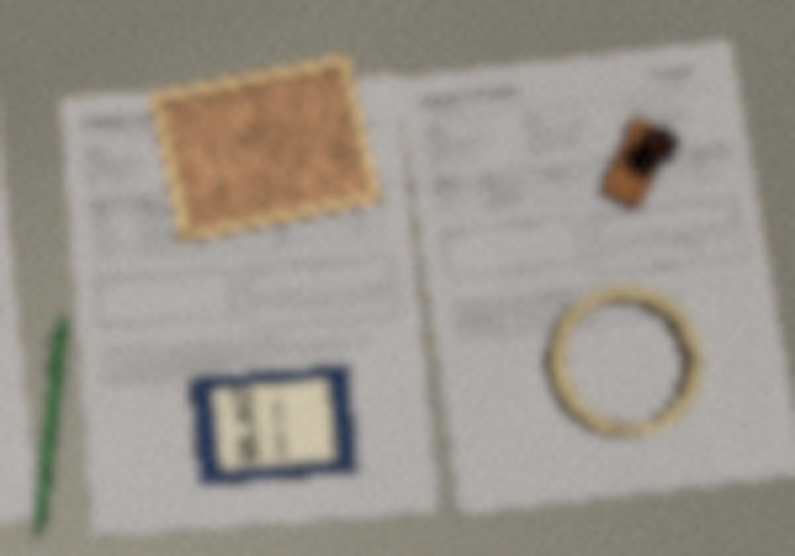

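View pics/top0az.png

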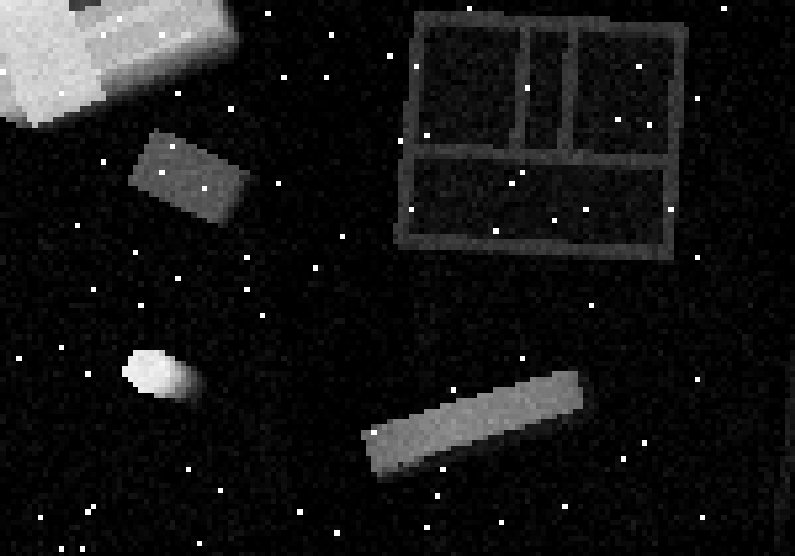

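View pics/top0bz.png

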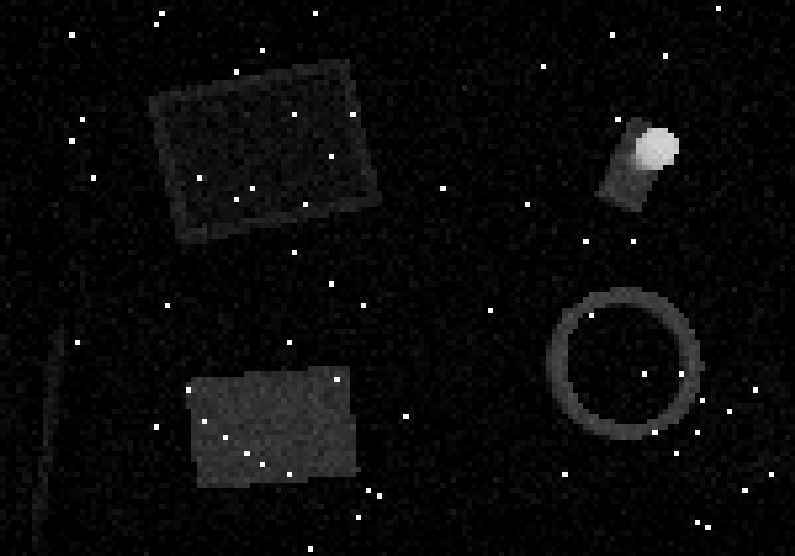

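```bash
cat >> h.py <<'E'
def top_rect(n,C,box,z0,z1):
    a,b,c,e=box; P=C[b:e,a:c].reshape(-1,3)
    m=((C[b:e,a:c,2]>z0)&(C[b:e,a:c,2]<z1)).astype(np.uint8)
    k,l,s,_=cv2.connectedComponentsWithStats(m,connectivity=4); i=1+np.argmax(s[1:,4])
    P=C[b:e,a:c][l==i]
    r=cv2.minAreaRect((P[:,:2]*1000).astype(np.float32))
    return len(P),[round(float(x),1) for x in (*r[0],*r[1],r[2])],P.mean(0).round(4),cv2.boxPoints(r).round(1).tolist()
E
cat > meas.py <<'E'
from h import *
import sys
p,d=cams.read_camera("top"); C=cloud("top",d)
E
python3 - <<'E'
from h import *
d=np.load("top0.npz")["d"]; C=cloud("top",d)
for nm,box,z0,z1 in [("staples",(130,160,160,185),.022,.05),("glue",(128,200,152,220),.08,.11),("stapler",(175,205,225,235),.042,.07),
  ("tray",(180,135,245,192),.014,.04),("small",(275,148,325,190),.0085,.03),("pad",(283,205,322,235),.01,.03),("stamptop",(360,158,385,185),.07,.1),("stampblock",(360,158,385,185),.013,.033),("tape",(350,190,385,226),.015,.04),("pen",(254,195,265,245),.004,.02),("disp",(80,65,160,165),.02,.3)]:
    print(nm,*top_rect("top",C,box,z0,z1))
P=C[65:168,80:160].reshape(-1,3);P=P[P[:,2]>.02];print(P.max(0),P[:,0].min(),P[:,1].min(), P[P[:,1].argmin()],P[P[:,0].argmin()])
E
```

```text
staples 229 [575.6, 359.4, 62.1, 38.2, 62.3] [0.5749 0.3583 0.0335] [[544.2999877929688, 340.79998779296875], [578.0999755859375, 323.1000061035156], [606.9000244140625, 378.0], [573.2000122070312, 395.79998779296875]]
glue 58 [449.0, 363.3, 24.1, 22.0, 43.4] [0.4482 0.3634 0.0905] [[432.70001220703125, 363.0], [447.8999938964844, 347.0], [465.3999938964844, 363.6000061035156], [450.20001220703125, 379.6000061035156]]
stapler 307 [418.5, 180.2, 25.4, 130.2, 15.4] [0.4186 0.1778 0.0493] [[389.0, 239.60000610351562], [423.5, 114.0], [448.0, 120.80000305175781], [413.5, 246.39999389648438]]
tray 736 [598.6, 139.6, 174.4, 152.6, 85.2] [0.5998 0.1407 0.0212] [[515.2999877929688, 59.099998474121094], [667.4000244140625, 46.29999923706055], [682.0, 220.10000610351562], [529.9000244140625, 232.89999389648438]]
small 73 [558.5, -205.7, 40.9, 71.7, 55.0] [ 0.5591 -0.2053  0.0118] [[517.4000244140625, -202.0], [576.0999755859375, -243.0], [599.5999755859375, -209.5], [540.7999877929688, -168.39999389648438]]
pad 638 [406.6, -148.7, 70.0, 100.5, 3.9] [ 0.4057 -0.1484  0.0193] [[368.2999877929687
[... 583 characters left out ...]
9938964844, -337.5], [411.1000061035156, -424.8999938964844], [497.20001220703125, -394.6000061035156], [466.3999938964844, -307.20001220703125]]
pen 105 [411.2, -12.6, 18.5, 125.5, 84.7] [ 0.4128 -0.0114  0.0077] [[347.79998779296875, -16.0], [472.79998779296875, -27.5], [474.5, -9.100000381469727], [349.5, 2.4000000953674316]]
disp 4143 [767.8, 446.0, 314.3, 150.9, 21.7] [0.7605 0.4409 0.0721] [[593.9000244140625, 458.1000061035156], [649.5999755859375, 317.79998779296875], [941.7000122070312, 433.8999938964844], [886.0, 574.2000122070312]]
[0.93914097 0.56737654 1.3591994 ] 0.3004894232912269 -0.012424495269386287 [ 0.30048942 -0.0124245   1.3591994 ] [ 0.30048942 -0.0124245   1.3591994 ]
```

Run:
```python
from h import *
p=np.load("top0.npz")["p"];s=np.load("scene0.npz")["p"]
def crop(p,box,k,nm):
    a,b,c,e=box; cv2.imwrite(nm,cv2.convertScaleAbs(cv2.resize(p[b:e,a:c],None,fx=k,fy=k,interpolation=cv2.INTER_CUBIC),alpha=1.6)[:,:,::-1])
crop(p,(172,200,232,240),13,"pics/stt.png")
crop(s,(130,120,310,240),4.4,"pics/sc1.png")
q=np.array([[278.7,157.4],[316,150.4],[321.7,177.7],[284.3,185.3]])
X=unproj("top",q[:,0],q[:,1],z=.012);print(X.round(4),X.mean(0))
print(np.linalg.norm(np.roll(X,-1,0)-X,axis=1))
c,f=cal("top");print(-c["R"].T@c["t"])
# stapler model candidate overlay
cen=np.array([.4185,.180]);a=np.radians(15.4)
```

```text
[[ 0.6183 -0.0847  0.012 ]
 [ 0.6385 -0.2109  0.012 ]
 [ 0.5447 -0.225   0.012 ]
 [ 0.5229 -0.0997  0.012 ]] [ 0.58112553 -0.15508149  0.012     ]
[0.12784139 0.09485604 0.12716806 0.09654632]
[ 0.30048942 -0.0124245   1.3591994 ]
```

View pics/stt.png

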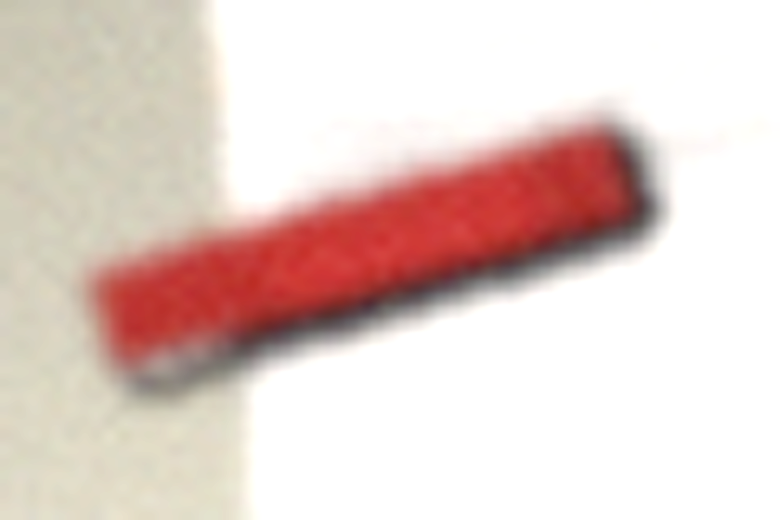

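View pics/sc1.png

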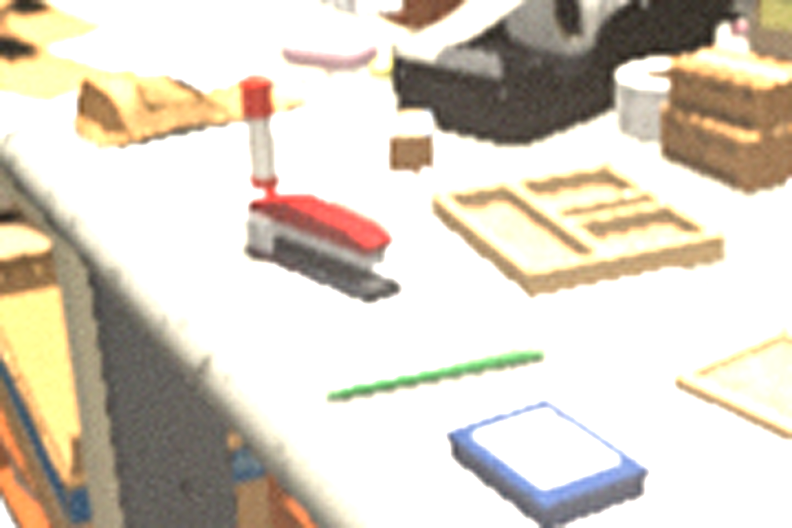

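Run:
```python
from h import *
p=np.load("top0.npz")["p"];s=np.load("scene0.npz")["p"]
a=np.radians(15.4) # axis dir: rect long axis from (389,240) to (423,114)
ax=np.array([423.5-389,114-239.6]);ax/=np.linalg.norm(ax);no=np.array([-ax[1],ax[0]])
print(np.degrees(np.arctan2(ax[1],ax[0])))
for img,n,k,box in((p,"top",13,(172,200,232,240)),(s,"scene",10,(180,145,250,205))):
  A,B,C_,E_=box
  im=cv2.convertScaleAbs(cv2.resize(img[B:E_,A:C_],None,fx=k,fy=k,interpolation=cv2.INTER_CUBIC),alpha=1.6)[:,:,::-1].copy()
  for off,col in((0,(255,0,0)),(6,(0,255,0))):
    for z in (0,.008):
      pts=[]
      for dx,dy in((-72.5,-18),(72.5,-18),(72.5,18),(-72.5,18)):
        w=(np.array([418.5,180.2])+ax*(dx+off)+no*dy)/1000
        u=proj(n,np.array([w[0],w[1],z])); pts.append((u-[A,B]+.5)*k)
      cv2.polylines(im,[np.int32(pts)],True,col,1)
  cv2.imwrite(f"pics/ov_{n}.png",im)
```

```text
-74.64071428176356
```

View pics/ov_top.png

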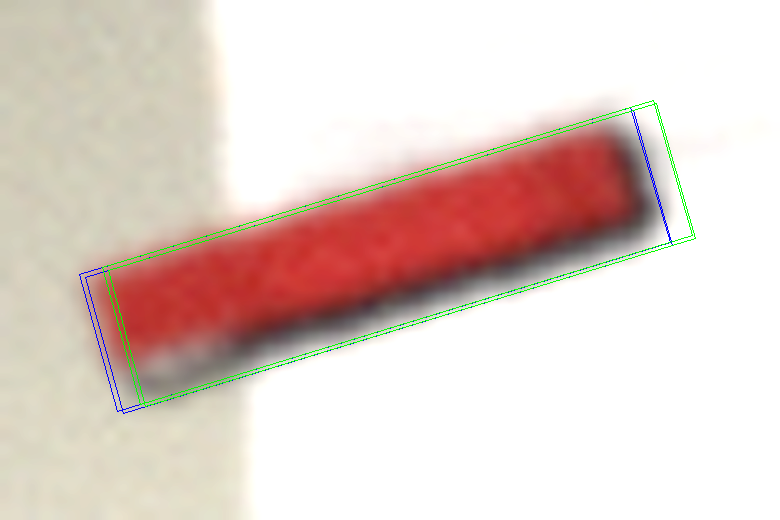

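View pics/ov_scene.png

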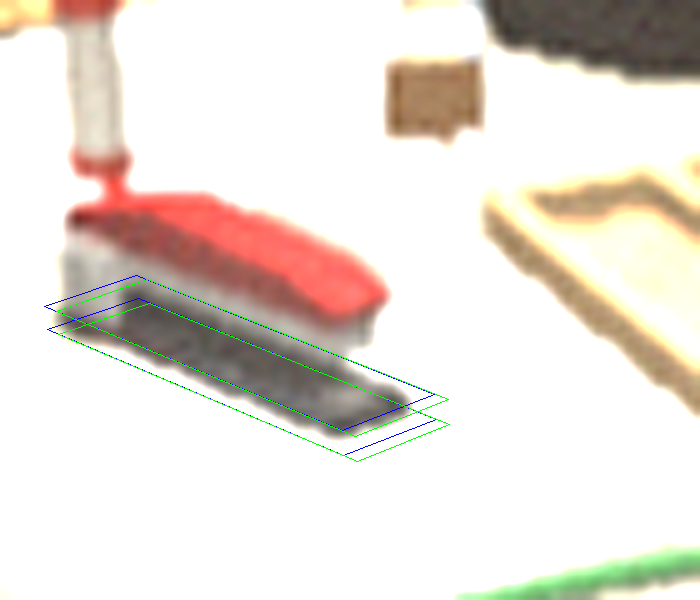

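Run:
```python
from h import *
d=np.load("top0.npz")["d"]; C=cloud("top",d)
P=C[100:200,100:200].reshape(-1,3)*1000
c=np.array([575.6,359.4]); ph=np.radians(-27.7)
for opening in(60,85):
  r=(P[:,:2]-c)@np.array([[np.cos(ph),-np.sin(ph)],[np.sin(ph),np.cos(ph)]])
  for hx in (44,50):
    m=(abs(r[:,0])<hx)&(abs(r[:,1])<hx)&(P[:,2]>45)&(P[:,2]<250); print(hx,m.sum(),P[m][:,2].round() if m.any() else '')
dist=(P[:,:2]-[593.9,458.1])@np.array([.929,.369])
for lo in range(-20,60,6):
  m=(dist>lo)&(dist<lo+6)&(abs((P[:,:2]-c)@[-.369,.929])<60)&(P[:,2]>36); m&=P[:,2]<300
  print(lo,m.sum(),np.percentile(P[m][:,2],[50,95]).round() if m.any() else '')
# edges of small tray via colour/height: wide threshold
m=(C[...,2]>.0075)&(C[...,2]<.02)
q=np.zeros(m.shape,np.uint8);q[148:190,275:325]=m[148:190,275:325]
q=cv2.morphologyEx(q,cv2.MORPH_CLOSE,np.ones((3,3),np.uint8))
k,l,s,_=cv2.connectedComponentsWithStats(q,connectivity=8);i=1+np.argmax(s[1:,4]);PP=C[l==i];PP=PP[abs(PP[:,2]-.012)<.006]
r=cv2.minAreaRect((PP[:,:2]*1000).astype(np.float32));print(s[i],r,cv2.boxPoints(r))
```

```text
44 0 
50 4 [79. 77. 64. 45.]
44 0 
50 4 [79. 77. 64. 45.]
-20 0 
-14 0 
-8 0 
-2 27 [74. 79.]
4 27 [79. 84.]
10 104 [67. 86.]
16 101 [69. 83.]
22 64 [73. 84.]
28 75 [72. 84.]
34 85 [79. 84.]
40 45 [80. 85.]
46 68 [72. 85.]
52 58 [69. 86.]
58 32 [82. 87.]
[ 278  151   44   35 1017] ((577.096923828125, -152.40130615234375), (106.57823181152344, 130.36436462402344), 9.882999420166016) [[ 513.4109   -97.33278]
 [ 535.78625 -225.76259]
 [ 640.78296 -207.46983]
 [ 618.4076   -79.04002]]
```

```bash
cat >> h.py <<'E'
from scipy.spatial.transform import Rotation
def Q(deg):
    a=np.radians(deg); c,s=np.cos(a),np.sin(a)
    M=np.column_stack([[0,0,-1],[c,s,0],[s,-c,0]])
    return Rotation.from_matrix(M).as_quat(scalar_first=True).tolist()
TR=(np.array([.5986,.1396]),-4.8); SM=(np.array([.581,-.155]),9.2)
def inT(T,x,y):
    a=np.radians(T[1]); return T[0]+np.array([np.cos(a)*x-np.sin(a)*y,np.sin(a)*x+np.cos(a)*y])/1000
ax=np.array([34.5,-125.6])/130.2
# name: pick xy, pick angle, tcp z, open, place xy, place angle, floor z, release opening, force
J=dict(stapler=(np.array([.4185,.1802])+ax*.001,15.4,.035,.045,inT(TR,-43,0),-4.8,.006,.045,70),
 staples=(np.array([.5752,.3590]),-27.7,.018,.060,inT(TR,29,49),-94.8,.006,.055,50),
 glue=(np.array([.4486,.3633]),0,.042,.055,inT(TR,29,-49),-4.8,.006,.050,30),
 pad=(np.array([.4066,-.1487]),3.9,.002,.085,SM[0],SM[1],.006,.085,60),
 stamp=(np.array([.5620,-.3822]),63.1,.050,.050,SM[0],SM[1],.025,.050,40))
E
python3 - <<'E'
from h import *
print(robot.read_joints())
for k,v in J.items():
  for off in(0,180,-180):
    print(k,off,*[None if (q:=kin.solve_ik([*xy,z],Q(a+off))) is None else np.round(q,2) for xy,a,z in((v[0],v[1],.2),(v[0],v[1],v[2]),(v[4],v[5],.2),(v[4],v[5],v[2]+v[6]))])
print(robot.read_t())
E
```

```text
[ 1.24840100e+00  3.00418121e-01  1.52152109e+00 -3.36078716e-05
  1.32067499e+00 -6.65997783e-02]
stapler 0 [ 0.32  0.09  1.77 -0.    1.29  0.06] [ 0.32  0.31  1.93 -0.    0.9   0.06] [ 0.19  0.35  1.45 -0.    1.34  0.27] [ 0.19  0.52  1.6  -0.    1.02  0.27]
stapler 180 None None None None
stapler -180 None None None None
staples 0 [ 0.5   0.59  1.1  -0.    1.45  0.99] [ 0.5   0.76  1.26 -0.    1.12  0.99] [ 0.23  0.55  1.17 -0.    1.43  1.89] [ 0.23  0.71  1.33 -0.    1.1   1.89]
staples 180 [ 0.5   0.59  1.1  -0.    1.45 -2.15] [ 0.5   0.76  1.26 -0.    1.12 -2.15] [ 0.23  0.55  1.17 -0.    1.43 -1.26] [ 0.23  0.71  1.33 -0.    1.1  -1.26]
staples -180 [ 0.5   0.59  1.1  -0.    1.45 -2.15] [ 0.5   0.76  1.26 -0.    1.12 -2.15] [ 0.23  0.55  1.17 -0.    1.43 -1.26] [ 0.23  0.71  1.33 -0.    1.1  -1.26]
glue 0 [ 0.62  0.36  1.44 -0.    1.35  0.62] [ 0.62  0.53  1.58 -0.    1.03  0.62] [ 0.08  0.48  1.27 -0.    1.39  0.17] [ 0.08  0.62  1.42 -0.    1.1   0.17]
glue 180 [ 0.62  0.36  1.44 -0.    1.35 -2.52] [ 0.62  0.53  1.58 -0.    1.03 -2.52] None None
glue -180 [ 0.62  0.36  1.44 -0.    1.35 -2.52] [ 0.62  0.53  1.58 -0.    1.03 -2.52] None None
pad 0 [-0.44  0.03  1.83 -0.    1.28 -0.5 ] [-0.44  0.33  2.01 -0.    0.8  -0.5 ] [-0.32  0.41  1.36 -0.    1.37 -0.48] [-0.32  0.62  1.53 -0.    0.99 -0.48]
pad 180 None None None None
pad -180 None None None None
stamp 0 [-0.65  0.6   1.09 -0.    1.45 -1.75] [-0.65  0.73  1.24 -0.    1.18 -1.75] [-0.32  0.41  1.36 -0.    1.37 -0.48] [-0.32  0.53  1.49 -0.    1.12 -0.48]
stamp 180 [-0.65  0.6   1.09 -0.    1.45  1.39] [-0.65  0.73  1.24 -0.    1.18  1.39] None None
stamp -180 [-0.65  0.6   1.09  0.    1.45  1.39] [-0.65  0.73  1.24 -0.    1.18  1.39] None None
0.1
```

```bash
cat >> h.py <<'E'
def pick(k,H=.2,up=.16):
    v=J[k]; q=Q(v[1])
    robot.reach([*v[0],H],q); grip(v[3],v[8])
    robot.line_to([*v[0],v[2]+.03],q,vel=.2); robot.line_to([*v[0],v[2]],q,vel=.06)
    print("down F",np.round(robot.read_contact_force(),1),"z",np.round(robot.read_tool_pos(),4))
    grip(0.0 if k!="pad" else .05,v[8]); print("w",robot.read_width())
    robot.line_to([*v[0],up],q,vel=.15); print("lift w",robot.read_width(),"F",np.round(robot.read_contact_force(),1),"t",robot.read_t())
def snap(nm,n="top",box=None,k=5):
    p,d=cams.read_camera(n); np.savez(f"{nm}_{n}.npz",p=p,d=d)
    if box:
        a,b,c,e=box; p=p[b:e,a:c]; p=cv2.resize(p,None,fx=k,fy=k,interpolation=cv2.INTER_CUBIC)
    cv2.imwrite(f"pics/{nm}_{n}.png",cv2.convertScaleAbs(p,alpha=1.4)[:,:,::-1])
def place_to(k,up=.16,dz=.012):
    v=J[k]; q=Q(v[5]); robot.reach([*v[4],up],q)
    robot.line_to([*v[4],v[2]+v[6]+dz],q,vel=.15)
def release(k,up=.18,gap=.001):
    v=J[k]; q=Q(v[5]); robot.line_to([*v[4],v[2]+v[6]+gap],q,vel=.03)
    print("place F",np.round(robot.read_contact_force(),1)); grip(v[7])
    print("open",robot.read_width()); robot.line_to([*v[4],v[2]+v[6]+.03],q,vel=.08); robot.line_to([*v[4],up],q,vel=.2); print("t",robot.read_t())
E
python3 - <<'E'
from h import *
pick("stapler"); place_to("stapler"); snap("st1"); snap("st1","scene",(130,60,310,240),3.3)
E
```

```text
down F [-0.2 -0.7 -0.6] z [0.4188 0.1793 0.035 ]
w 0.00015348056840391562
lift w -0.0001304232404548888 F [ 0.1  0.1 -0.2] t 5.1833
```

View pics/st1_scene.png

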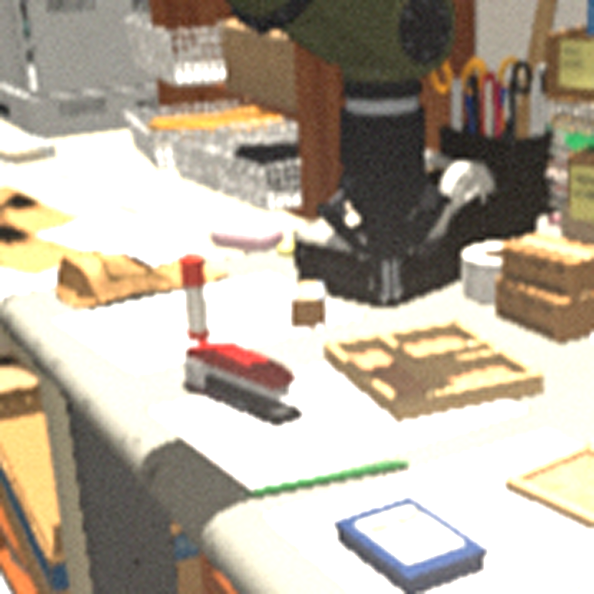

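Run:
```python
from h import *
print(robot.read_tool_pos(),robot.read_ee_rot(),robot.read_joints(),robot.read_width())
X=robot.read_tool_pos()
u=proj("scene",np.array([X,X+[0,0,.019],X+[0,0,.05],[X[0],X[1],.006]]));print(u,(u-[130,60])*3.3)
d=np.load("st1_top.npz")["d"];C=cloud("top",d)
print(*top_rect("top",C,(175,205,225,235),.042,.07))
```

```text
[0.55626525 0.14337439 0.05419343] [ 0.47905018  0.52101362  0.47831408 -0.5198763 ] [ 1.88515514e-01  5.06198847e-01  1.58830345e+00 -4.27799861e-05
  1.04517480e+00  2.72086946e-01] -0.00013136495009791294
[[247.56451483 160.32030311]
 [247.42586394 154.50608873]
 [247.19572622 144.85544717]
 [247.9082863  174.73608507]] [[387.96289894 331.05700028]
 [387.505351   311.87009282]
 [386.74589651 280.02297565]
 [389.0973448  378.62908074]]Traceback (most recent call last):
  File "<stdin>", line 6, in <module>
  File "h.py", line 19, in top_rect
    k,l,s,_=cv2.connectedComponentsWithStats(m,connectivity=4); i=1+np.argmax(s[1:,4])
                                                                    ~~~~~~~~~^^^^^^^^^
    return _wrapfunc(a, 'argmax', axis=axis, out=out, **kwds)
    return bound(*args, **kwds)
ValueError: attempt to get argmax of an empty sequence
```

View pics/st1_top.png

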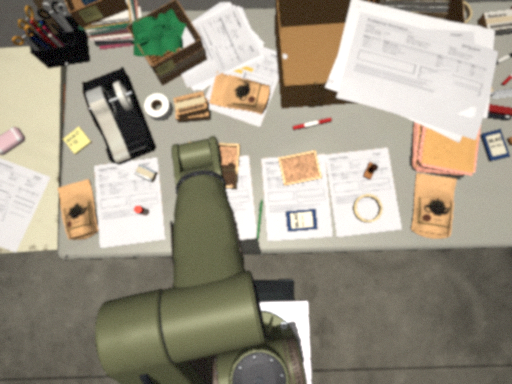

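Run:
```python
from h import *
z=np.load("st1_scene.npz");p,d=z["p"],z["d"]
a,b,c,e=(215,110,285,170)
im=cv2.convertScaleAbs(cv2.resize(p[b:e,a:c],None,fx=10,fy=10,interpolation=cv2.INTER_CUBIC),alpha=3)[:,:,::-1]
cv2.imwrite("pics/tip.png",im)
C=cloud("scene",d)
P=C[b:e,a:c].reshape(-1,3); X=np.array([.5563,.1434])
m=(np.linalg.norm(P[:,:2]-X,axis=1)<.06)&(P[:,2]>.03)
print(np.sort(P[m][:,2])[:30].round(3)); 
dd=C[:,248]; print([(v,dd[v].round(3).tolist()) for v in range(140,170,2)])
```

```text
[0.088 0.09  0.09  0.091 0.091 0.092 0.093 0.093 0.094 0.094 0.094 0.095
 0.095 0.095 0.095 0.097 0.098 0.098 0.098 0.098 0.098 0.098 0.098 0.098
 0.099 0.1   0.1   0.1   0.1   0.101]
[(140, [0.555, 0.135, 0.122]), (142, [0.553, 0.133, 0.116]), (144, [0.552, 0.131, 0.111]), (146, [0.554, 0.135, 0.103]), (148, [0.553, 0.133, 0.097]), (150, [0.553, 0.133, 0.091]), (152, [0.665, 0.334, 0.008]), (154, [0.67, 0.343, -0.003]), (156, [0.658, 0.323, -0.003]), (158, [0.646, 0.3, -0.001]), (160, [0.635, 0.282, -0.002]), (162, [0.599, 0.217, 0.018]), (164, [0.584, 0.191, 0.022]), (166, [0.584, 0.191, 0.015]), (168, [0.587, 0.198, 0.005])]
```

View pics/tip.png

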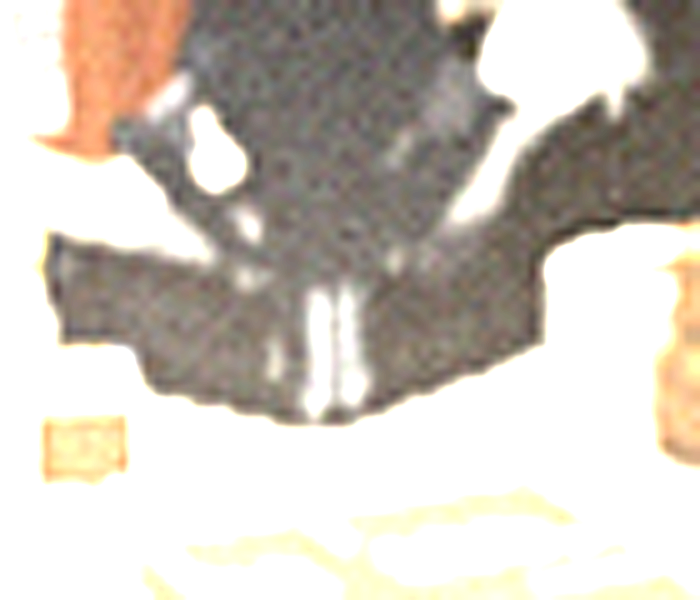

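```bash
cat >> h.py <<'E'
def probe(z,zmin,step=.0015):
    x,y,_=robot.read_tool_pos(); f0=np.array(robot.read_contact_force())
    while z>zmin:
        robot.line_to([x,y,z],vel=.03); f=np.array(robot.read_contact_force())-f0
        if f[2]>2.5: break
        z-=step
    print("probe z",z,robot.read_tool_pos()[2],f.round(1),robot.read_t()); return z
E
python3 - <<'E'
from h import *
q=Q(-4.8)
robot.line_to([.5563,.1434,.12],q)
robot.reach([.48,.05,.1],q); robot.line_to([.48,.05,.02],vel=.2); robot.line_to([.48,.05,-.015],vel=.08)
print(robot.read_contact_force(),robot.read_tool_pos(),robot.read_t())
probe(-.022,-.042)
snap("pr","scene",(190,110,290,190),6)
E
```

```text
[ 0.12017856 -0.114387    0.67898218] [ 0.48028067  0.05001853 -0.01466186] 9.0667
probe z -0.03550000000000001 -0.03405604161804615 [-10.9  -0.3  27.6] 11.7
```

View pics/pr_scene.png

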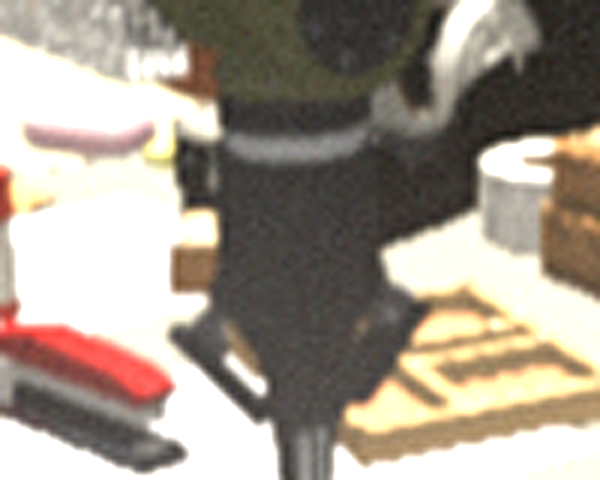

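```bash
cat >> h.py <<'E'
DZ=-.034
J={k:(*v[:2],v[2]+DZ,*v[3:]) for k,v in J.items()}
E
python3 - <<'E'
from h import *
robot.line_to([.48,.05,.1],vel=.25)
pick("stapler",H=.1,up=.09); place_to("stapler",up=.09); snap("st2","scene",(130,60,310,240),3.3)
E
```

```text
down F [-0.2 -0.1  0.4] z [0.4188 0.1793 0.001 ]
w 0.022452646360173013
lift w 0.022872483111148752 F [ 0.3 -0.3 -3.7] t 15.7667
```

View pics/st2_scene.png

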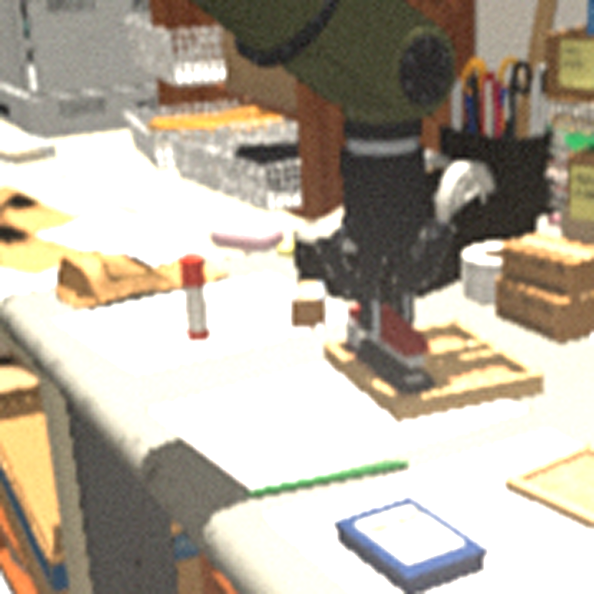

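The stapler hangs level over the front bay (about (390,360) in the crop), so I'm releasing it.

Run:
```python
from h import *
release("stapler",up=.1)
v=J["staples"]; robot.reach([*v[0],.14],Q(v[1])); snap("st3","top",(175,130,255,245),5)
d=np.load("st3_top.npz")["d"]; C=cloud("top",d); print(*top_rect("top",C,(180,140,250,200),.045,.07))
print(inT(TR,-43,0))
```

```text
place F [-0.4 -0.1 -2.8]
open 0.04512905057072886
t 18.9083
315 [555.0, 143.5, 133.7, 25.8, 84.9] [0.5542 0.1422 0.0546] [[536.2000122070312, 78.0], [562.0, 75.80000305175781], [573.7999877929688, 208.89999389648438], [548.0999755859375, 211.1999969482422]]
[0.55575081 0.14319815]
```

View pics/st3_top.png

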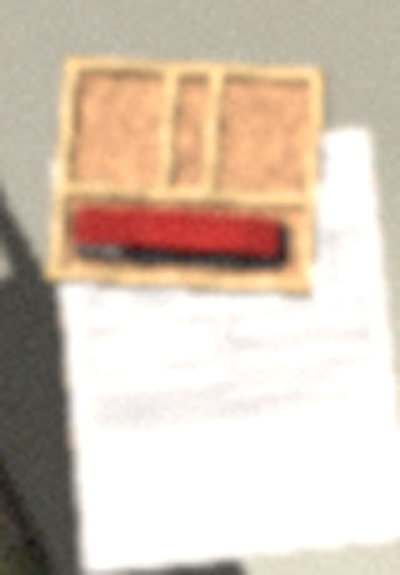

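Run:
```python
from h import *
pick("staples",H=.12,up=.09); place_to("staples",up=.09); snap("sa1","scene",(150,80,290,220),4.2)
```

```text
down F [-0.3 -0.4  0. ] z [ 0.5753  0.3591 -0.016 ]
w 0.03793020522884632
lift w 0.038035206623636096 F [ 0.3 -0.5 -0.7] t 22.9
```

View pics/sa1_scene.png

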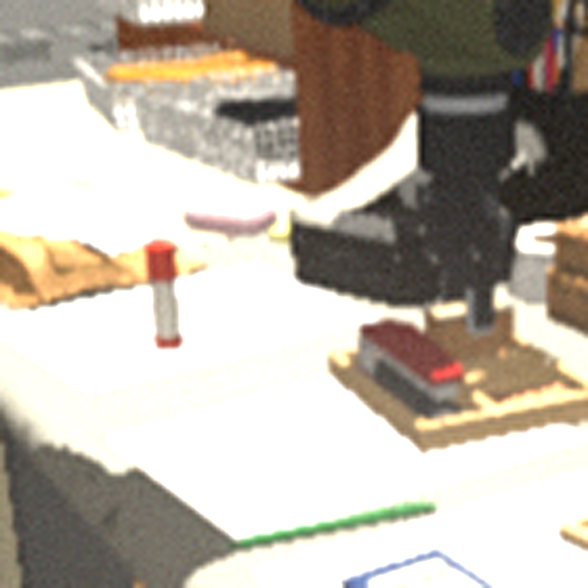

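Carton held over the back-left bay (about (470,335) in the crop). I'll release it, then go on to the glue.

Run:
```python
from h import *
release("staples",up=.1)
v=J["glue"]; robot.reach([*v[0],.12],Q(v[1])); snap("sa2","top",(175,130,255,210),7)
d=np.load("sa2_top.npz")["d"]; C=cloud("top",d); print(*top_rect("top",C,(180,135,215,165),.032,.047)); print(inT(TR,29,49))
pick("glue",H=.12,up=.1); place_to("glue",up=.12); snap("gl1","scene",(170,80,310,220),4.2)
```

```text
place F [ 0.4 -0.5 -0.4]
open 0.05483153185184404
t 26.4417
229 [631.8, 185.9, 40.0, 62.1, 88.2] [0.6315 0.185  0.0397] [[600.0999755859375, 166.89999389648438], [662.2000122070312, 164.89999389648438], [663.5, 204.89999389648438], [601.4000244140625, 206.89999389648438]]
[0.63159851 0.18600149]
down F [-0.2 -0.1 -0.6] z [0.4487 0.3633 0.008 ]
w 0.0248647521237418
lift w 0.024788311104380904 F [-0.6 -0.4 -0.7] t 30.4583
```

View pics/sa2_top.png

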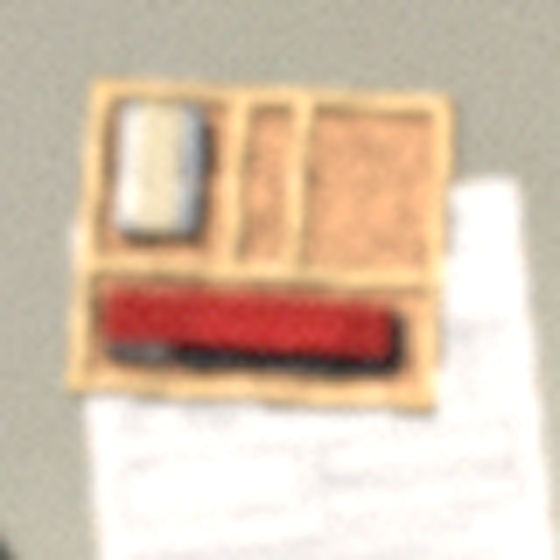

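View pics/gl1_scene.png

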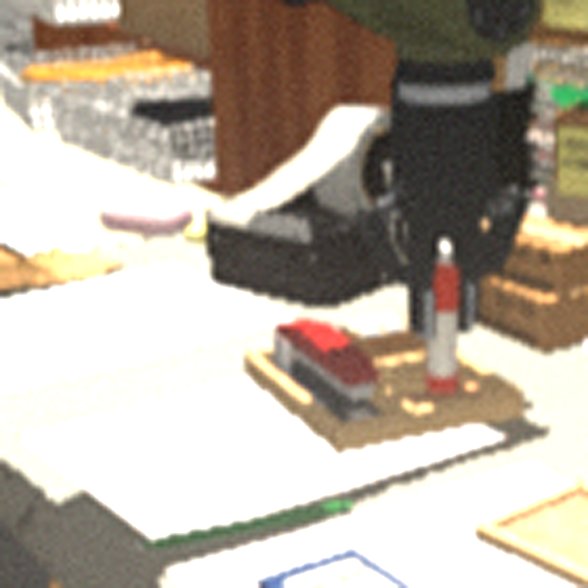

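Run:
```python
from h import *
release("glue",up=.11,gap=.0007)
pick("pad",H=.1,up=.08); snap("pd1","top",(180,130,330,240),5.2); snap("pd1","scene",(200,150,350,270),5)
place_to("pad",up=.08); snap("pd2","scene",(200,130,360,250),5)
d=np.load("pd1_top.npz")["d"]; C=cloud("top",d); print(*top_rect("top",C,(210,135,245,172),.085,.11)); print(inT(TR,29,-49))
```

```text
place F [ 0.3 -1.   0.1]
open 0.04982529193903194
t 34.4167
down F [ 0.4  1.1 -0.9] z [ 0.4066 -0.1487 -0.0321]
w 0.06608948103863706
lift w 0.0659253305850552 F [-0.3 -0.2 -1.1] t 38.6167
57 [621.8, 90.0, 23.6, 23.6, 39.4] [0.6211 0.0895 0.0968] [[605.2000122070312, 91.69999694824219], [620.0999755859375, 73.4000015258789], [638.4000244140625, 88.4000015258789], [623.4000244140625, 106.5999984741211]]
[0.62339808 0.08834519]
```

View pics/pd1_top.png

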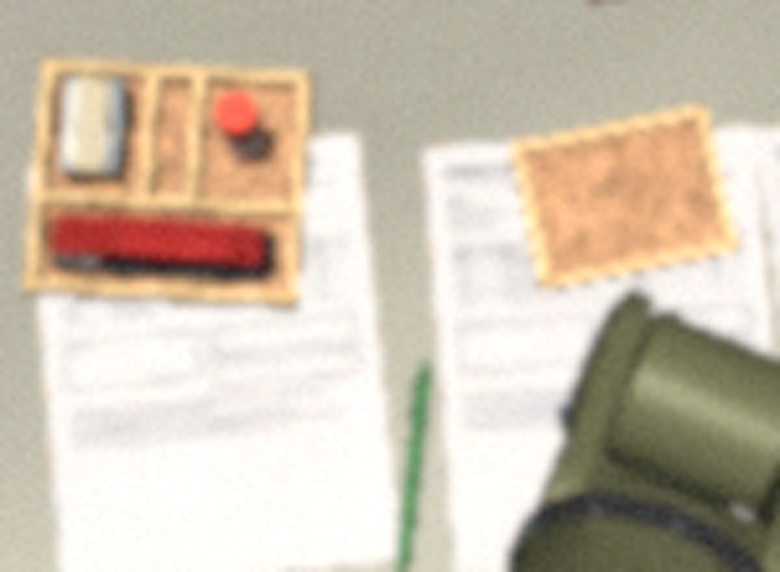

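View pics/pd2_scene.png

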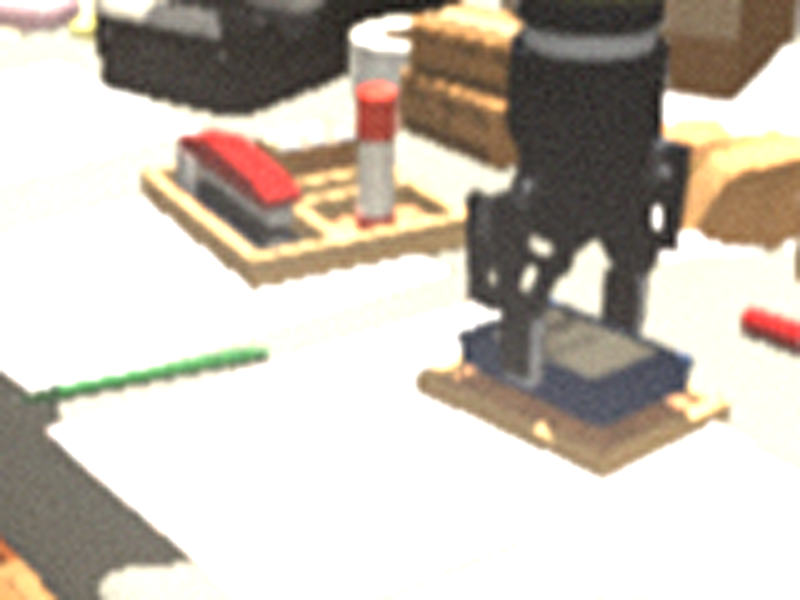

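View pics/pd1_scene.png

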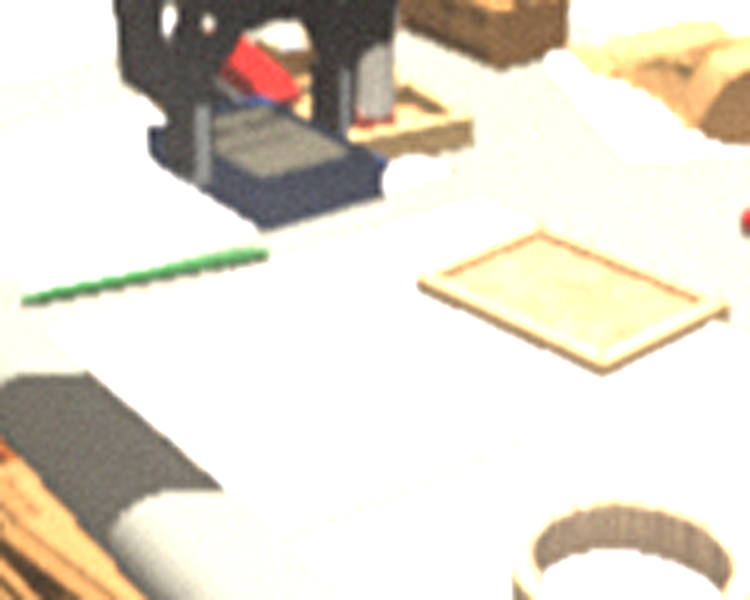

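Run:
```python
from h import *
v=J["pad"];q=Q(v[5])
f0=np.array(robot.read_contact_force())
for g in (.006,.004,.003,.002,.001):
    robot.line_to([*v[4],v[2]+v[6]+g],q,vel=.03); f=np.array(robot.read_contact_force())-f0; print(g,f.round(1))
    if np.abs(f[2])>2: break
snap("pd3","scene",(270,150,350,230),8)
```

```text
0.006 [-1.4  0.4 -0.1]
0.004 [-1.1 -0.2 -0.3]
0.003 [-1.4  0.1 -0.4]
0.002 [-0.7  1.1  0.2]
0.001 [-1.   0.   0.2]
```

View pics/pd3_scene.png

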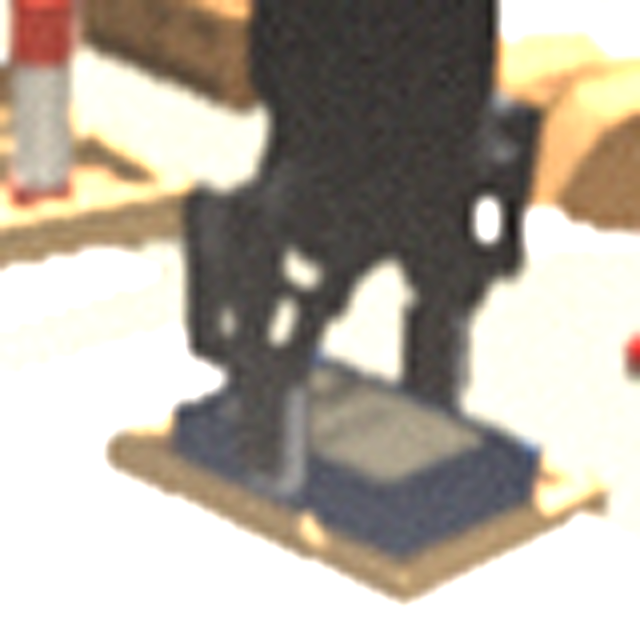

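No contact with the walls and the pad sits inside the bay, so I'm releasing it.

Run:
```python
from h import *
release("pad",up=.09,gap=.0005)
v=J["stamp"]; robot.reach([*v[0],.09],Q(v[1])); snap("pd4","top",(265,135,345,195),9)
d=np.load("pd4_top.npz")["d"]; C=cloud("top",d); print(*top_rect("top",C,(278,150,322,186),.018,.033))
P=C[155:180,290:312].reshape(-1,3);print(np.median(P[:,2]))
# tray corner overlay
```

```text
place F [-2.8  0.5  5.5]
open 0.08529842849399587
t 43.3583
607 [579.7, -154.7, 68.2, 99.9, 8.3] [ 0.5789 -0.1547  0.0255] [[538.7999877929688, -110.19999694824219], [553.0999755859375, -209.10000610351562], [620.5999755859375, -199.3000030517578], [606.2999877929688, -100.4000015258789]]
0.02475474771905417
```

View pics/pd4_top.png

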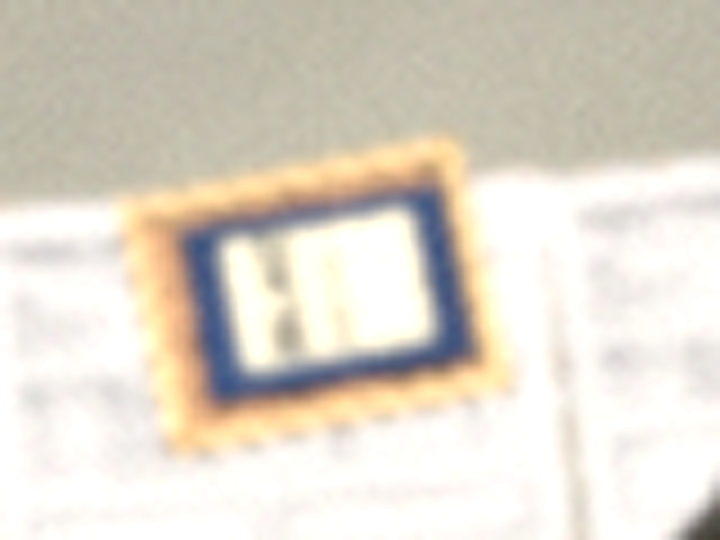

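```bash
cat >> h.py <<'E'
v=J["stamp"]; J["stamp"]=(*v[:4],np.array([.5797,-.1547]),8.7,*v[6:])
E
python3 - <<'E'
from h import *
pick("stamp",H=.09,up=.09); snap("sp0","scene",(330,130,460,270),4.2); place_to("stamp",up=.09); snap("sp1","scene",(260,110,380,230),5)
E
```

```text
down F [ 0.1  0.7 -0.4] z [ 0.5621 -0.3823  0.0161]
w 0.022099753115798263
lift w 0.021889261064278562 F [ 0.2 -0.1 -1.6] t 47.2833
```

View pics/sp0_scene.png

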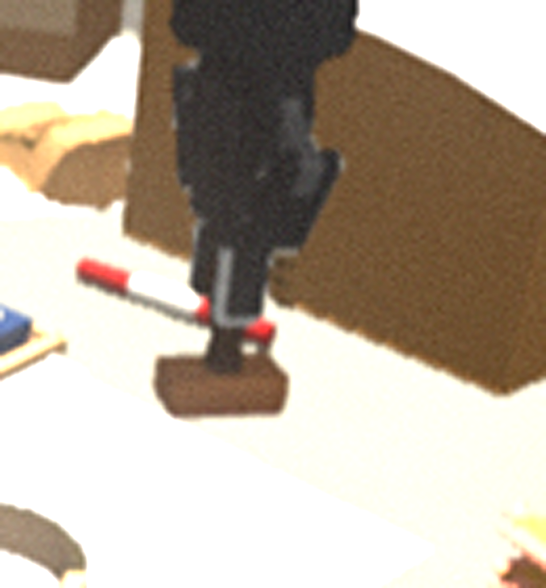

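View pics/sp1_scene.png

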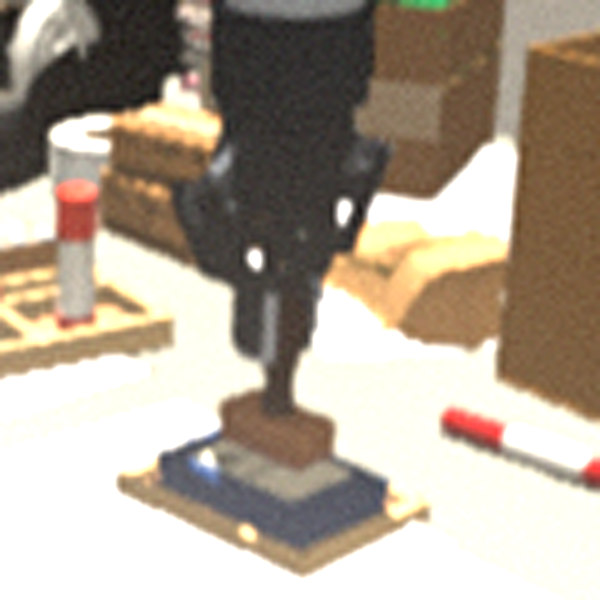

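The stamp hangs upright and centred above the pad, block at about (275,430) in the crop. I'll lower it, release, then back off and check.

Run:
```python
from h import *
release("stamp",up=.12,gap=.0005)
robot.reach([.42,.1,.2],Q(0)); robot.set_joints([1.248,.3,1.521,0,1.321,-.067])
snap("f","top",(170,130,400,245),3.4); snap("f","scene",(130,100,450,300),2.5)
d=np.load("f_top.npz")["d"]; C=cloud("top",d)
for nm,box,z0,z1 in [("staples",(180,135,215,165),.032,.05),("glue",(210,135,245,172),.085,.11),("stapler",(180,140,250,200),.045,.07),("pad",(278,150,322,186),.018,.033),("stamptop",(280,145,325,186),.095,.12),("stampblock",(280,145,325,186),.038,.055),("tape",(350,190,385,226),.015,.04),("pen",(254,195,265,245),.004,.02)]:
    print(nm,*top_rect("top",C,box,z0,z1)[:3])
print(robot.read_t())
```

```text
place F [-2.5  0.   6. ]
open 0.049703576988643215
t 50.775
staples 226 [631.3, 185.6, 39.7, 62.4, 87.4] [0.6314 0.1852 0.0397]
glue 55 [622.1, 89.9, 22.5, 23.9, 89.0] [0.6216 0.0896 0.0969]
stapler 317 [555.3, 143.6, 133.1, 26.4, 84.7] [0.5541 0.141  0.0547]
pad 436 [579.1, -155.0, 68.4, 100.3, 8.7] [ 0.5769 -0.1528  0.0253]
stamptop 45 [578.3, -156.9, 22.4, 20.3, 15.4] [ 0.5774 -0.1568  0.1036]
stampblock 111 [578.4, -157.3, 28.5, 55.5, 8.0] [ 0.5757 -0.1553  0.0459]
tape 256 [438.2, -366.3, 90.3, 91.0, 22.7] [ 0.439  -0.3663  0.0234]
pen 105 [408.1, -8.8, 13.5, 125.5, 81.2] [ 0.4079 -0.0104  0.0081]
53.925
```

View pics/f_top.png

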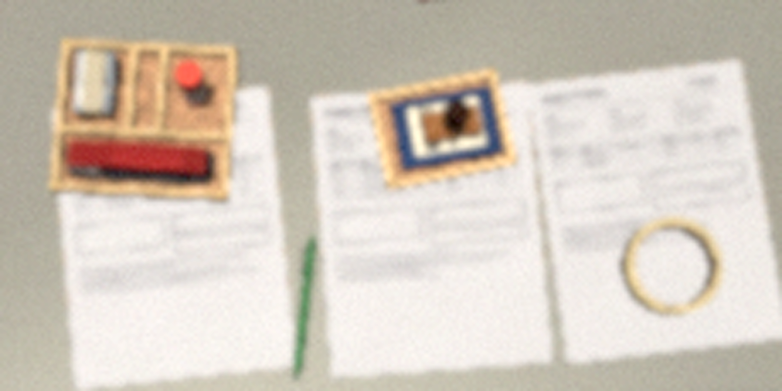

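View pics/f_scene.png

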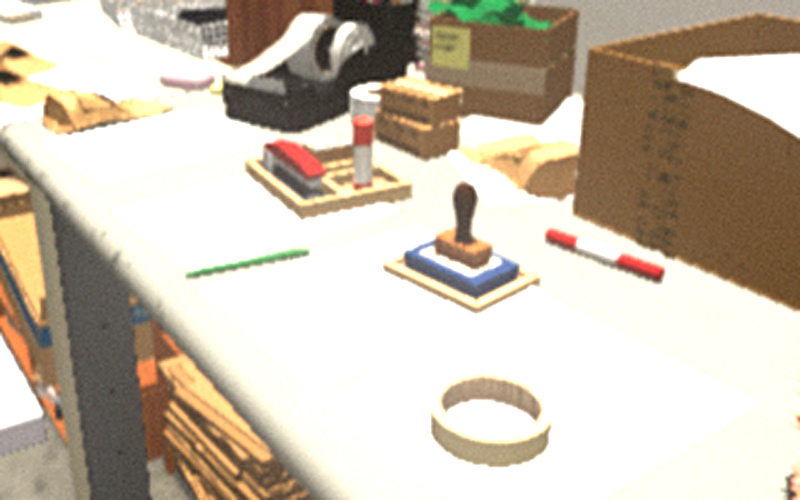

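Run:
```python
from h import *
robot.sleep(.3); robot.hand_in(); print(robot.read_t())
```

```text
the job is handed in; nothing more can be done
the job is handed in; nothing more can be done
```

The bench is set up as asked and the job is handed in, at about 54 s of the 122 s allowed. In order, I placed:
1. the stapler flat in the front bay
2. the staples flat in the back-left bay, long side front to back
3. the glue stick upright in the back-right bay
4. the ink pad flat in the small tray
5. the stamp upright on the pad

**Last checks:** with the arm back at its start pose, both cameras showed every piece sitting in its place. The depth readings matched the expected heights: staples top 40 mm, glue top 97 mm, pad top 25 mm and stamp top 104 mm. The stamp stands about 2 mm off the pad's centre. The tape and pen positions matched the first picture within measurement noise (the tape within 1 mm, the pen's centre fit within about 4 mm), and I never touched them.

**What disagreed:**
- **Missed first grasp:** my first try at the stapler closed on nothing. The real fingertips end about 34 mm short of the reported tool point. Scene-camera depth showed this and a touch on bare bench confirmed it; that touch peaked at about 28 N on the wrist. I corrected every height after that, and the later grasps held.
- **Placing contact:** setting down the pad and the stamp each gave a light push of about 6 N.

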